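Sweep the steel offcuts into the scrap bay

TASK

Pick up the wooden bench sweep by its grip and use it to push the two steel offcuts across the bench through the open side of the three-sided scrap bay, until both lie fully inside it. Then stand the sweep upright on the bench again and let go. Move the offcuts only with the sweep, sliding them along the bench: do not touch them with the gripper or lift them.

Things in the scene. Friction and masses are not known exactly. Their poses are not given: they have to be found in the camera images.
- sweep_grip (a point): Bench sweep, loose, standing upright, 0.28 kg: wooden head with rubber foot, 160 mm long (x), 30 mm thick (y), 40 mm tall; on top a grip block 100 mm long (x), 24 mm thick (y), from 40 to 100 mm up. Point: centre of the grip block, 72 mm above the foot's underside; z up. Both broad sides (+y, -y) push. The flat wire brush nearby (265 mm long, 32 mm high, no upright grip) is not it.
- bay: Scrap bay, fixed: three steel walls 30 mm high, 8 mm thick, no floor but the bench. Inside 220 mm wide (x, -110 to 110 mm) and 140 mm deep (y, -70 to 70 mm). Origin at the centre of that space on the bench surface; z up. Closed back wall on its +y side, side walls at +x and -x; the side at y = -70 mm is open and looks towards the offcuts, which start in front of it.
- slug_center (a point): Offcut of square bar, plain steel, 45 x 25 x 25 mm (x, y, z), 0.15 to 0.25 kg, loose on the bench in front of the bay's opening. The point is at its centre, 12.5 mm above the bench.
- slab_center (a point): Offcut of flat bar, plain steel, 50 x 40 x 15 mm (x, y, z), 0.17 to 0.28 kg, loose on the bench in front of the bay's opening, beside the other offcut; the two together span less than the sweep's length. The point is at its centre, 7.5 mm above the bench.
Not all that is in view belongs to the job. What is shaped like the part that bears slug_center but red or yellow is not meant. There is more than one size of the part that bears sweep_grip; the job needs the larger.

How it is judged:
By the outcome, as a careful person would: the job done as asked, in the order asked, and still so for the second after the job is handed in, with the robot touching nothing.
It also fails if it takes over 42 s, if anything falls off the work surface, if the arm or the gripper's body presses on something with over 40 N, if the wrist force passes 120 N, or if a joint passes its speed limit or range.

ROBOT

A 7-joint arm with a two-finger parallel gripper is mounted at the origin on the work surface. World frame = base frame: x ahead of the robot, y to its left, z up, the work surface at z = 0. Lengths are in m, angles in rad, forces in N, time in s.
With the tool pointing down it reaches from about 0.425 to 0.925 m from the base axis. Payload 6.8 kg.
Tool frame: the origin (TCP) lies on the front face of the gripper's body, between the roots of the fingers; the fingertips stand 73 mm ahead of it and the grasp point (between the pads) lies 54 mm ahead of it; z points along the fingers, y is the line along which they close (so a half turn about z gives the same grasp; the last joint's range is limited). The gripper opens to 85 mm and grips with 20 to 120 N. Pads are 22 mm wide; open, the fingers measure 114 mm over their backs; the gripper's body (76 mm by 85 mm) begins 54 mm behind the grasp point. The pads swing forward as they close: fully open they stand 13 mm farther back than shut.
Start: joints at [1.207, 0.477, 0.022, 1.555, -0.011, 1.109, -0.083], TCP at [0.171, -0.653, 0.304] pointing down, gripper open.
Joint ranges: [-2.96, 2.96], [-0.34, 2.1], [-1.41, 1.46], [0.24, 2.44], [-1.37, 4.51], [0.17, 1.92], [-2.96, 2.96]. Speed limits (rad/s): [2.39, 2.39, 3.14, 3.14, 3.14, 3.14, 3.14].

INTERFACE

Orientations are given as a unit quaternion [w, x, y, z].
In Python, from station import bot, optics gives the robot as it stands.
- The arm moves only by the tool drive_tool, never from a script. Its argument "deltas" is a list of rows, each an object with "gripper": the closure in counts, from 0 (fully open) to 255 (shut); "offset": the shift along the tool's x, y, z in units of 1000 mm (1.0 is 1000 mm), a list of three; "angular": the turn, a rotation vector about the tool's x, y, z in units of 45 degrees (1.0 is 45 degrees), a list of three. In form: [{"gripper": gripper, "offset": [dx, dy, dz], "angular": [rx, ry, rz]}, ...]. A call has 1 to 5 rows; each row is the pose to reach, as a shift and turn from the pose commanded when the call began, along the tool's axes at that moment; what a row does not reach only later rows make up. A row lasts 1/10 s, in which the tool goes at most 50 mm and 8.59 degrees, less where a joint would pass 70% of its speed; a pose out of reach is approached as far as the arm can. A call with a number of a shift or a turn outside -1 to 1 is refused whole. A call with a gripper value outside its range is refused whole. The fingers move at their own pace and stop on an object; "grip_force" is the grip in N (left out, the last holds). Time passes only in rows, so rows that repeat a pose let the fingers close. It gives the time, the measured TCP pose, the force, the opening and the grip force at its end, in the units of the state.
- bot.get_obs(): the state, without advancing time (a new reading comes with each control period).
- optics.read_camera(name): name is "side" or "top" or "wrist"; returns the picture (420x560x3 uint8, blue, green, red); there is no depth.
- optics.camera_model(name): a dict with "fx", "fy", "cx", "cy" (pixels), "cam_to_world" (4x4, takes a point from camera to world coordinates). Camera axes: x right, y up, looking along -z (the intrinsics and any distortion apply to the point x, -y, -z); pixel columns grow to the right and rows downward; lengths in m; the calibration is good to about 2 mm. The wrist camera is an equidistant fisheye: a pixel r from the principal point sees the ray r / f radians off the axis. A picture is of the moment at which its call begins: read the wrist's pose just before it. camera_model takes no time and is no camera call; for the wrist camera it gives the pose at the moment of the call.
- bot.hand_in(): hands the job in; it is judged then, once.
The state is a dict: "t": time; "q": joint angles; "joint_vel": joint speeds; "joint_torque": joint torques, N m; "eef_pos": TCP position; "tool_rot": TCP orientation; "contact_force": force on the tool from outside, world axes, zero at the start; "torque": the same for the moment, N m; "gripper_width": opening from 0.0 (shut) to 1.0 (fully open); "grasp_force": force on a finger pad.
Only numpy, scipy, OpenCV 4.12 (cv2) and the standard library are available. Lean on these libraries where they do the work, as an engineer would, in place of code of your own. Each camera call takes 0.05 s, during which the arm holds its last target. There are 200 camera calls.

## Working session

There is one attempt and no reset: what is moved stays moved. The work goes in short steps, Python scripts to look and compute and a tool call to move; the robot and the scene stay as the last step left them, time stands still between calls to the robot, and variables do not carry over. Pictures are saved under pics/ and viewed, at most 10 in all, crops included, and the job is handed in when it is done.

Besides the shell and the picture viewer there is one more tool, called after ">>>" by a JSON object that holds its "name" and its "arguments", one argument or row to a line. drive_tool: Moves the arm, as the interface text tells. Its arguments: {"type":"object","properties":{"deltas":{"type":"array"},"grip_force":{"type":"number"}},"required":["deltas"]}

```bash
mkdir -p pics
cat > h.py <<'E'
import numpy as np, cv2
from station import bot, optics
def ray(m,u,v,fish=False):
    x=(u-m["cx"])/m["fx"]; y=(v-m["cy"])/m["fy"]
    if fish:
        r=np.hypot(x,y); d=np.array([np.sin(r)*x/r,-np.sin(r)*y/r,-np.cos(r)])
    else: d=np.array([x,-y,-1.])
    T=np.array(m["cam_to_world"]); return T[:3,3],T[:3,:3]@d
def onz(m,u,v,z,fish=False):
    o,d=ray(m,u,v,fish); return o+d*(z-o[2])/d[2]
def proj(m,p):
    T=np.array(m["cam_to_world"]); c=T[:3,:3].T@(np.array(p)-T[:3,3])
    return m["cx"]-m["fx"]*c[0]/c[2], m["cy"]+m["fy"]*c[1]/c[2]
E
python3 - <<'E'
from h import *
for n in("top","side"):
    cv2.imwrite(f"pics/{n}0.png",optics.read_camera(n)); m=optics.camera_model(n); print(n,{k:(np.round(v,3).tolist()) for k,v in m.items()})
s=bot.get_obs(); print(s)
E
```

```text
top {'fx': 379.924, 'fy': 379.924, 'cx': 282.067, 'cy': 208.756, 'cam_to_world': [[0.029, 0.995, -0.099, 0.381], [-0.999, 0.026, -0.028, -0.035], [-0.026, 0.1, 0.995, 1.031], [0.0, 0.0, 0.0, 1.0]]}
side {'fx': 404.347, 'fy': 404.347, 'cx': 278.376, 'cy': 210.012, 'cam_to_world': [[-0.79, 0.321, -0.522, 0.032], [-0.613, -0.394, 0.685, 0.558], [0.014, 0.861, 0.508, 0.508], [0.0, 0.0, 0.0, 1.0]]}
{'t': 0.1, 'q': array([ 1.20690327,  0.47771717,  0.02232439,  1.55632241, -0.0114714 ,
        1.1093131 , -0.08308465]), 'joint_vel': array([ 0.00034565, -0.00123086,  0.00091085, -0.0035072 , -0.00137251,
       -0.00073291,  0.00072912]), 'joint_torque': array([ 4.63177290e-03, -5.97754741e+01,  1.61349747e+00, -2.81952614e+01,
        1.27739357e-02,  4.98656533e-03,  3.24654411e-05]), 'eef_pos': array([ 0.17068386, -0.65264485,  0.30303542]), 'tool_rot': array([-7.97889149e-04,  9.91827927e-01,  1.27580161e-01, -1.70918777e-04]), 'contact_force': array([-0.5328682 , -0.57665143, -0.20787014]), 'torque': array([ 0.04442001, -0.02093977,  0.02083039]), 'grasp_force': 0.0, 'gripper_width': 1.0030013417184713}
```

View pics/top0.png

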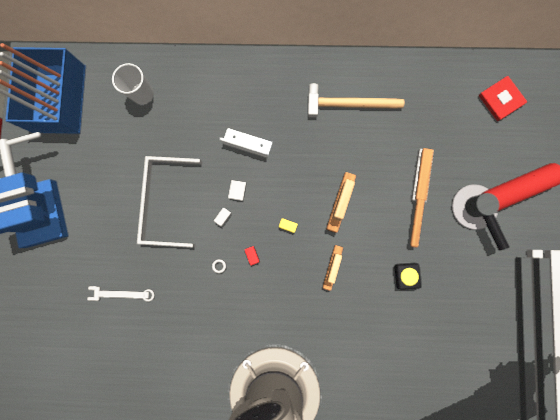

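View pics/side0.png

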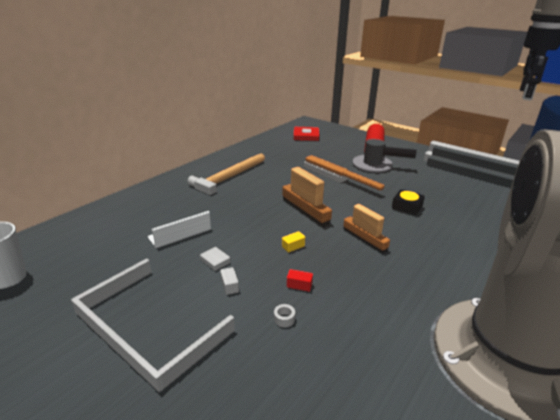

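The top view shows candidates for the sweep: the larger at (342,202), the smaller at (333,268) and the wire brush at (422,198). For the slug there is plain steel at (222,217), yellow at (288,226) and red at (252,256). The slab is at (237,190). An angle bar at (247,143) and a ring at (219,266) don't belong to the job. The bay spans (139–199, 158–246) and opens to image right (world −y). I choose the sweep at (342,202), the slug at (222,217) and the slab at (237,190), and check them in a close crop.

Run:
```python
from h import *
im=cv2.imread("pics/top0.png")
cv2.imwrite("pics/crop.png",cv2.resize(im[130:300,125:385],None,fx=3,fy=3,interpolation=cv2.INTER_CUBIC))
m=optics.camera_model("top")
hsv=cv2.cvtColor(im,cv2.COLOR_BGR2HSV)
g=((hsv[...,2]>120)&(hsv[...,1]<60)).astype(np.uint8)
o=((hsv[...,1]>90)&(hsv[...,2]>100)).astype(np.uint8)
for nm,mask in(("grey",g),("col",o)):
    cs,_=cv2.findContours(mask[120:300,125:450],cv2.RETR_EXTERNAL,cv2.CHAIN_APPROX_NONE,offset=(125,120))
    for c in cs:
        if cv2.contourArea(c)<30: continue
        b=cv2.boxPoints(cv2.minAreaRect(c)); print(nm,np.round(b).astype(int).tolist(),np.round([onz(m,*p,0.02)[:2] for p in b],3).tolist())
```

```text
grey [[442, 276], [449, 276], [449, 288], [442, 288]] [[0.316, -0.427], [0.317, -0.445], [0.286, -0.445], [0.286, -0.427]]
grey [[414, 253], [428, 187], [459, 194], [446, 259]] [[0.375, -0.356], [0.549, -0.392], [0.534, -0.475], [0.36, -0.437]]
grey [[429, 156], [449, 156], [449, 189], [429, 189]] [[0.634, -0.397], [0.635, -0.45], [0.546, -0.448], [0.544, -0.396]]
grey [[437, 141], [439, 134], [450, 136], [448, 143]] [[0.677, -0.419], [0.696, -0.424], [0.69, -0.452], [0.67, -0.447]]
grey [[149, 120], [166, 120], [166, 125], [149, 125]] [[0.718, 0.369], [0.719, 0.322], [0.705, 0.321], [0.704, 0.368]]
grey [[125, 120], [449, 120], [449, 299], [125, 299]] [[0.717, 0.436], [0.734, -0.451], [0.258, -0.444], [0.231, 0.402]]
col [[397, 276], [409, 264], [422, 277], [410, 289]] [[0.313, -0.311], [0.345, -0.342], [0.312, -0.376], [0.28, -0.344]]
col [[243, 249], [253, 245], [260, 262], [250, 266]] [[0.372, 0.093], [0.382, 0.067], [0.338, 0.049], [0.328, 0.075]]
col [[322, 288], [334, 244], [344, 247], [331, 291]] [[0.275, -0.116], [0.39, -0.147], [0.384, -0.172], [0.269, -0.141]]
col [[278, 227], [281, 217], [298, 223], [294, 233]] [[0.431, 0.004], [0.458, -0.004], [0.444, -0.049], [0.418, -0.041]]
col [[326, 229], [345, 171], [357, 175], [338, 233]] [[0.43, -0.123], [0.588, -0.172], [0.577, -0.205], [0.421, -0.156]]
col [[408, 246], [422, 147], [434, 149], [420, 247]] [[0.393, -0.34], [0.657, -0.379], [0.653, -0.409], [0.389, -0.37]]
```

View pics/crop.png

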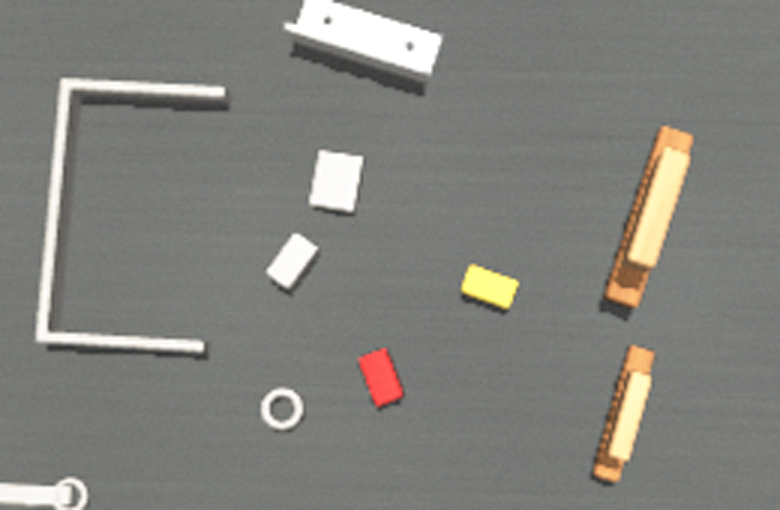

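The crop confirms the choice: the large two-tier sweep with its grip top at crop (660,208), the grey slab at (337,181), the grey slug at (292,262), and the bay with back wall at left. Yellow, red and ring are decoys.

Run:
```python
from h import *
m=optics.camera_model("top")
P=lambda l,z:np.array([onz(m,125+x/3-.33,130+y/3-.33,z)[:2] for x,y in l])
for n,l,z in(("griptop",[(665,149),(691,152),(656,268),(628,262)],.1),("head",[(663,126),(692,134),(637,307),(607,298)],.04),
 ("bay_out",[(62,78),(228,87),(205,354),(36,343)],.03),("bay_in",[(73,88),(227,97),(205,342),(49,333)],.03),
 ("slab",[(319,150),(363,156),(353,213),(310,206)],.015),("slug",[(295,233),(318,248),(291,292),(267,270)],.025),
 ("yellow",[(470,264),(519,280),(508,308),(461,293)],.02),("red",[(359,357),(385,348),(403,396),(378,407)],.02),("ring",[(261,408),(303,408)],.01),("angle",[(305,0),(442,37),(428,78),(285,28)],.03)):
    p=P(l,z); d=[np.linalg.norm(p[i]-p[(i+1)%len(p)]) for i in range(len(p))]
    e=p[3]-p[0] if len(p)==4 else p[1]-p[0]; print(n,p.round(3).tolist(),"c",p.mean(0).round(4),"d",np.round(d,3),"ang03",np.degrees(np.arctan2(e[1],e[0])).round(1))
from scipy.spatial.transform import Rotation as R
q=bot.get_obs()["tool_rot"]; print(R.from_quat(np.r_[q[1:],q[0]]).as_matrix().round(3))
```

```text
griptop [[0.55, -0.165], [0.548, -0.186], [0.452, -0.159], [0.456, -0.136]] c [ 0.5017 -0.1617] d [0.021 0.1   0.023 0.099] ang03 162.9
head [[0.582, -0.171], [0.575, -0.197], [0.422, -0.151], [0.429, -0.125]] c [ 0.5021 -0.1611] d [0.026 0.16  0.027 0.159] ang03 163.1
bay_out [[0.615, 0.369], [0.61, 0.217], [0.371, 0.226], [0.376, 0.376]] c [0.493  0.2969] d [0.151 0.239 0.151 0.239] ang03 178.2
bay_in [[0.606, 0.358], [0.601, 0.218], [0.381, 0.226], [0.385, 0.365]] c [0.4933 0.2918] d [0.14  0.22  0.139 0.221] ang03 178.1
slab [[0.557, 0.135], [0.553, 0.095], [0.501, 0.102], [0.506, 0.141]] c [0.5292 0.1184] d [0.04  0.053 0.04  0.052] ang03 173.4
slug [[0.48, 0.152], [0.467, 0.131], [0.428, 0.153], [0.447, 0.175]] c [0.4554 0.1527] d [0.025 0.046 0.029 0.041] ang03 145.1
yellow [[0.457, -0.005], [0.444, -0.049], [0.419, -0.04], [0.431, 0.002]] c [ 0.4378 -0.0227] d [0.046 0.027 0.044 0.027] ang03 164.5
red [[0.372, 0.091], [0.381, 0.068], [0.339, 0.051], [0.329, 0.073]] c [0.3551 0.0706] d [0.024 0.045 0.024 0.047] ang03 -156.9
ring [[0.324, 0.178], [0.325, 0.14]] c [0.3248 0.1593] d [0.038 0.038] ang03 -88.3
angle [[0.692, 0.151], [0.66, 0.026], [0.622, 0.037], [0.666, 0.168]] c [0.66   0.0957] d [0.129 0.04  0.138 0.031] ang03 147.1
[[ 0.967  0.253 -0.001]
 [ 0.253 -0.967  0.002]
 [-0.    -0.002 -1.   ]]
```

>>> {"name": "drive_tool", "arguments": {
  "deltas": [
    {"gripper": 0, "offset": [0.02, -0.02, 0], "angular": [0, 0, 0.1]},
    {"gripper": 0, "offset": [0.05, -0.045, 0], "angular": [0, 0, 0.25]},
    {"gripper": 0, "offset": [0.085, -0.075, 0], "angular": [0, 0, 0.4]},
    {"gripper": 0, "offset": [0.12, -0.105, 0], "angular": [0, 0, 0.55]},
    {"gripper": 0, "offset": [0.15, -0.13, 0], "angular": [0, 0, 0.7]}
  ],
  "grip_force": 70
}}

```text
t: 0.6
eef_pos: [0.2842, -0.4869, 0.3035]
tool_rot: [-0.001, 0.989, -0.148, -0.0]
contact_force: [0.4, 0.8, 0.2]
gripper_width: 1.002
grasp_force: 0.0
```

```bash
cat >> h.py <<'E'
from scipy.spatial.transform import Rotation as R
def delta(p,deg):  # target TCP position, tool x angle in world (tool down)
    s=bot.get_obs(); q=s["tool_rot"]; M=R.from_quat(np.r_[q[1:],q[0]])
    a=np.radians(deg); D=np.array([[np.cos(a),np.sin(a),0],[np.sin(a),-np.cos(a),0],[0,0,-1]])
    print("t",round(s["t"],2),"pos",s["eef_pos"].round(4),"xang",np.degrees(np.arctan2(*M.as_matrix()[1::-1,0])).round(2),"F",s["contact_force"].round(1),"w",round(s["gripper_width"],3),"gf",round(s["grasp_force"],1))
    print("offset",(M.inv().apply(np.array(p)-s["eef_pos"])).round(4),"ang",((M.inv()*R.from_matrix(D)).as_rotvec()/np.radians(45)).round(4))
E
python3 -c "
from h import *
delta([.502,-.1615,.304],-16.9)"
```

```text
t 0.6 pos [ 0.2842 -0.4869  0.3035] xang -17.06 F [0.4 0.8 0.2] w 1.002 gf 0.0
offset [ 1.127e-01 -3.750e-01 -2.000e-04] ang [-0.0014  0.0006 -0.0035]
```

>>> {"name": "drive_tool", "arguments": {
  "deltas": [
    {"gripper": 0, "offset": [0.012, -0.04, 0], "angular": [0, 0, 0]},
    {"gripper": 0, "offset": [0.024, -0.08, 0], "angular": [0, 0, 0]},
    {"gripper": 0, "offset": [0.036, -0.12, 0], "angular": [0, 0, 0]},
    {"gripper": 0, "offset": [0.048, -0.16, 0], "angular": [0, 0, 0]},
    {"gripper": 0, "offset": [0.06, -0.2, 0], "angular": [0, 0, 0]}
  ]
}}

```text
t: 1.1
eef_pos: [0.3989, -0.3136, 0.3037]
tool_rot: [-0.0, 0.989, -0.146, -0.0]
contact_force: [0.3, -0.6, -0.1]
gripper_width: 0.999
grasp_force: 0.0
```

>>> {"name": "drive_tool", "arguments": {
  "deltas": [
    {"gripper": 0, "offset": [0.012, -0.04, 0], "angular": [0, 0, 0]},
    {"gripper": 0, "offset": [0.024, -0.08, 0], "angular": [0, 0, 0]},
    {"gripper": 0, "offset": [0.036, -0.12, 0], "angular": [0, 0, 0]},
    {"gripper": 0, "offset": [0.046, -0.155, 0], "angular": [0, 0, 0]},
    {"gripper": 0, "offset": [0.053, -0.175, 0], "angular": [0, 0, 0]}
  ]
}}

```text
t: 1.6
eef_pos: [0.5011, -0.1598, 0.3037]
tool_rot: [-0.001, 0.989, -0.145, -0.0]
contact_force: [-0.0, -0.4, -0.0]
gripper_width: 1.003
grasp_force: 0.0
```

Run:
```python
from h import *
s=bot.get_obs(); m=optics.camera_model("wrist"); cv2.imwrite("pics/w1.png",optics.read_camera("wrist"))
delta([.502,-.1615,.126],-16.9)
T=np.array(m["cam_to_world"]); print({k:m[k] for k in("fx","cx","cy")},T.round(3).tolist())
for p in([.552,-.1645,.1],[.548,-.1875,.1],[.452,-.159,.1],[.456,-.136,.1]):
    c=T[:3,:3].T@(np.array(p)-T[:3,3]); c=np.array([c[0],-c[1],-c[2]]); r=np.hypot(*c[:2]); k=m["fx"]*np.arctan2(r,c[2])/r
    print(p,(m["cx"]+k*c[0]).round(1),(m["cy"]+k*c[1]).round(1))
```

```text
t 1.65 pos [ 0.5027 -0.1573  0.3038] xang -16.44 F [1.8 2.1 0.8] w 0.997 gf 0.0
offset [0.0004 0.0047 0.1778] ang [-0.0034 -0.0007  0.0102]
{'fx': 325.19226210127806, 'cx': 278.44795468875435, 'cy': 212.19985933528815} [[-0.284, 0.921, 0.265, 0.568], [-0.959, -0.273, -0.08, -0.179], [-0.001, -0.277, 0.961, 0.373], [0.0, 0.0, 0.0, 1.0]]
[0.552, -0.1645, 0.1] 267.9 143.8
[0.548, -0.1875, 0.1] 295.6 140.6
[0.452, -0.159, 0.1] 294.2 252.0
[0.456, -0.136, 0.1] 268.8 254.8
```

View pics/w1.png

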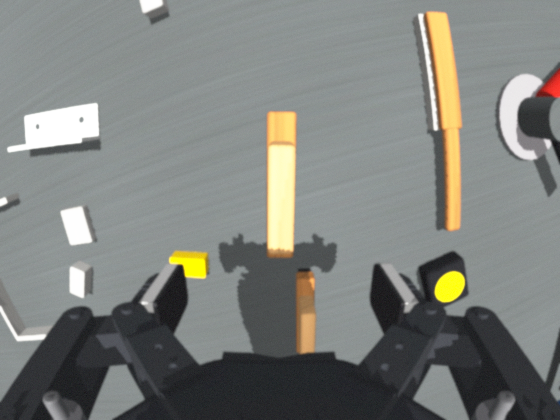

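The grip top sits at (282,198), within 1–2 px of prediction, between the fingers. Descending.

>>> {"name": "drive_tool", "arguments": {
  "deltas": [
    {"gripper": 0, "offset": [0, 0.002, 0.03], "angular": [0, 0, 0.01]},
    {"gripper": 0, "offset": [0, 0.004, 0.065], "angular": [0, 0, 0.01]},
    {"gripper": 0, "offset": [0, 0.004, 0.1], "angular": [0, 0, 0.01]},
    {"gripper": 0, "offset": [0, 0.004, 0.125], "angular": [0, 0, 0.01]},
    {"gripper": 0, "offset": [0, 0.004, 0.14], "angular": [0, 0, 0.01]}
  ]
}}

```text
t: 2.15
eef_pos: [0.4972, -0.167, 0.1615]
tool_rot: [-0.0, 0.989, -0.15, -0.002]
contact_force: [0.6, -0.2, 1.1]
gripper_width: 0.997
grasp_force: 0.0
```

```bash
python3 -c "
from h import *
delta([.502,-.1615,.126],-16.9)"
```

```text
t 2.15 pos [ 0.4972 -0.167   0.1615] xang -17.3 F [ 0.6 -0.2  1.1] w 0.997 gf 0.0
offset [ 0.0031 -0.0066  0.0355] ang [ 0.0004  0.0046 -0.009 ]
```

>>> {"name": "drive_tool", "arguments": {
  "deltas": [
    {"gripper": 0, "offset": [0, 0, 0.012], "angular": [0, 0, 0]},
    {"gripper": 0, "offset": [0, 0, 0.024], "angular": [0, 0, 0]},
    {"gripper": 0, "offset": [0, 0, 0.035], "angular": [0, 0, 0]},
    {"gripper": 0, "offset": [0, 0, 0.035], "angular": [0, 0, 0]},
    {"gripper": 0, "offset": [0, 0, 0.035], "angular": [0, 0, 0]}
  ]
}}

```text
t: 2.65
eef_pos: [0.4989, -0.167, 0.129]
tool_rot: [-0.0, 0.989, -0.15, 0.0]
contact_force: [-0.4, -0.1, 0.7]
gripper_width: 1.003
grasp_force: 0.0
```

```bash
python3 -c "
from h import *
delta([.502,-.1615,.126],-16.9)"
```

```text
t 2.65 pos [ 0.4989 -0.167   0.129 ] xang -17.3 F [-0.4 -0.1  0.7] w 1.003 gf 0.0
offset [ 0.0014 -0.0062  0.003 ] ang [-0.     -0.0002 -0.0088]
```

Settled; correct by 6 mm, then close.

>>> {"name": "drive_tool", "arguments": {
  "deltas": [
    {"gripper": 0, "offset": [0.001, -0.006, 0.003], "angular": [0, 0, -0.009]},
    {"gripper": 0, "offset": [0.001, -0.006, 0.003], "angular": [0, 0, -0.009]},
    {"gripper": 120, "offset": [0.001, -0.006, 0.003], "angular": [0, 0, -0.009]},
    {"gripper": 255, "offset": [0.001, -0.006, 0.003], "angular": [0, 0, -0.009]},
    {"gripper": 255, "offset": [0.001, -0.006, 0.003], "angular": [0, 0, -0.009]}
  ],
  "grip_force": 70
}}

```text
t: 3.15
eef_pos: [0.5015, -0.1617, 0.1261]
tool_rot: [0.0, 0.989, -0.147, 0.0]
contact_force: [-0.4, -0.2, -0.2]
gripper_width: 0.515
grasp_force: 0.0
```

>>> {"name": "drive_tool", "arguments": {
  "deltas": [
    {"gripper": 255, "offset": [0, 0, 0], "angular": [0, 0, 0]},
    {"gripper": 255, "offset": [0, 0, 0], "angular": [0, 0, 0]},
    {"gripper": 255, "offset": [0, 0, 0], "angular": [0, 0, 0]},
    {"gripper": 255, "offset": [0, 0, 0], "angular": [0, 0, 0]},
    {"gripper": 255, "offset": [0, 0, 0], "angular": [0, 0, 0]}
  ],
  "grip_force": 70
}}

```text
t: 3.65
eef_pos: [0.5016, -0.1616, 0.1261]
tool_rot: [0.0, 0.989, -0.147, 0.0]
contact_force: [-1.5, 0.0, 4.2]
gripper_width: 0.269
grasp_force: 69.2
```

```bash
python3 -c "
from h import *
delta([.502,-.1615,.226],-1.9)"
```

```text
t 3.65 pos [ 0.5016 -0.1616  0.1261] xang -16.89 F [-1.5  0.   4.2] w 0.269 gf 69.2
offset [ 0.0004 -0.0002 -0.0999] ang [ 1.000e-04 -5.000e-04 -3.332e-01]
```

>>> {"name": "drive_tool", "arguments": {
  "deltas": [
    {"gripper": 255, "offset": [0, 0, -0.01], "angular": [0, 0, 0]},
    {"gripper": 255, "offset": [0, 0, -0.03], "angular": [0, 0, -0.08]},
    {"gripper": 255, "offset": [0, 0, -0.055], "angular": [0, 0, -0.18]},
    {"gripper": 255, "offset": [0, 0, -0.075], "angular": [0, 0, -0.28]},
    {"gripper": 255, "offset": [0, 0, -0.08], "angular": [0, 0, -0.333]}
  ]
}}

```text
t: 4.15
eef_pos: [0.5021, -0.1618, 0.2083]
tool_rot: [0.0, 1.0, -0.015, 0.001]
contact_force: [1.0, -0.5, -2.3]
gripper_width: 0.272
grasp_force: 68.7
```

```bash
python3 -c "
from h import *
delta([.4894,.0517,.206],-1.9)"
```

```text
t 4.15 pos [ 0.5021 -0.1618  0.2083] xang -1.75 F [ 1.  -0.5 -2.3] w 0.272 gf 68.7
offset [-0.0192 -0.213   0.0021] ang [ 0.001  -0.0036  0.0033]
```

>>> {"name": "drive_tool", "arguments": {
  "deltas": [
    {"gripper": 255, "offset": [-0.002, -0.02, 0], "angular": [0, 0, 0]},
    {"gripper": 255, "offset": [-0.006, -0.06, 0], "angular": [0, 0, 0]},
    {"gripper": 255, "offset": [-0.01, -0.105, 0], "angular": [0, 0, 0]},
    {"gripper": 255, "offset": [-0.014, -0.15, 0], "angular": [0, 0, 0]},
    {"gripper": 255, "offset": [-0.017, -0.185, 0], "angular": [0, 0, 0]}
  ]
}}

```text
t: 4.65
eef_pos: [0.4896, 0.0266, 0.2061]
tool_rot: [-0.0, 1.0, -0.016, -0.0]
contact_force: [0.9, -0.4, -2.4]
gripper_width: 0.276
grasp_force: 69.0
```

>>> {"name": "drive_tool", "arguments": {
  "deltas": [
    {"gripper": 255, "offset": [-0.001, -0.015, 0], "angular": [0, 0, 0]},
    {"gripper": 255, "offset": [-0.002, -0.026, 0], "angular": [0, 0, 0]},
    {"gripper": 255, "offset": [-0.002, -0.028, 0], "angular": [0, 0, 0]},
    {"gripper": 255, "offset": [-0.002, -0.028, 0], "angular": [0, 0, 0]},
    {"gripper": 255, "offset": [-0.002, -0.028, 0], "angular": [0, 0, 0]}
  ]
}}

```text
t: 5.15
eef_pos: [0.4895, 0.0505, 0.2058]
tool_rot: [0.0, 1.0, -0.018, -0.0]
contact_force: [-0.2, -0.3, -2.3]
gripper_width: 0.27
grasp_force: 69.0
```

```bash
python3 -c "
from h import *
delta([.4894,.0517,.128],-1.9)
cv2.imwrite('pics/s2.png',optics.read_camera('side'))"
```

```text
t 5.15 pos [0.4895 0.0505 0.2058] xang -2.03 F [-0.2 -0.3 -2.3] w 0.27 gf 69.0
offset [-0.0002 -0.0013  0.0778] ang [ 0.001   0.0004 -0.0028]
```

View pics/s2.png

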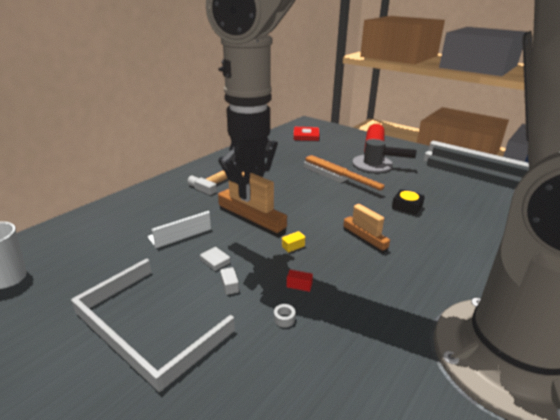

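The sweep at (252,207) hangs level. The offcuts at (215,259) and (229,280) are undisturbed, and the yellow decoy at (293,242) is clear of the descent. Lowering to about 2 mm above the bench.

>>> {"name": "drive_tool", "arguments": {
  "deltas": [
    {"gripper": 255, "offset": [0, -0.001, 0.015], "angular": [0, 0, 0]},
    {"gripper": 255, "offset": [0, -0.001, 0.04], "angular": [0, 0, 0]},
    {"gripper": 255, "offset": [0, -0.001, 0.065], "angular": [0, 0, 0]},
    {"gripper": 255, "offset": [0, -0.001, 0.077], "angular": [0, 0, 0]},
    {"gripper": 255, "offset": [0, -0.001, 0.077], "angular": [0, 0, 0]}
  ]
}}

```text
t: 5.7
eef_pos: [0.4892, 0.0522, 0.1279]
tool_rot: [0.0, 1.0, -0.017, -0.001]
contact_force: [0.4, 0.2, -3.1]
gripper_width: 0.271
grasp_force: 69.2
```

```bash
python3 -c "
from h import *
delta([.4961,.2568,.128],-1.9)"
```

```text
t 5.7 pos [0.4892 0.0522 0.1279] xang -1.97 F [ 0.4  0.2 -3.1] w 0.271 gf 69.2
offset [-1.000e-04 -2.048e-01 -3.000e-04] ang [ 0.0009  0.0028 -0.0015]
```

>>> {"name": "drive_tool", "arguments": {
  "deltas": [
    {"gripper": 255, "offset": [0, -0.01, 0], "angular": [0, 0, 0]},
    {"gripper": 255, "offset": [0, -0.02, 0], "angular": [0, 0, 0]},
    {"gripper": 255, "offset": [0, -0.03, 0], "angular": [0, 0, 0]},
    {"gripper": 255, "offset": [0, -0.04, 0], "angular": [0, 0, 0]},
    {"gripper": 255, "offset": [0, -0.05, 0], "angular": [0, 0, 0]}
  ]
}}

```text
t: 6.2
eef_pos: [0.4914, 0.1035, 0.1293]
tool_rot: [0.0, 1.0, -0.017, 0.0]
contact_force: [0.6, -3.1, -1.1]
gripper_width: 0.269
grasp_force: 69.5
```

>>> {"name": "drive_tool", "arguments": {
  "deltas": [
    {"gripper": 255, "offset": [0, -0.01, 0], "angular": [0, 0, 0]},
    {"gripper": 255, "offset": [0, -0.02, 0], "angular": [0, 0, 0]},
    {"gripper": 255, "offset": [0, -0.03, 0], "angular": [0, 0, 0]},
    {"gripper": 255, "offset": [0, -0.04, 0], "angular": [0, 0, 0]},
    {"gripper": 255, "offset": [0, -0.05, 0], "angular": [0, 0, 0]}
  ]
}}

```text
t: 6.7
eef_pos: [0.4931, 0.1526, 0.1291]
tool_rot: [0.001, 1.0, -0.017, 0.0]
contact_force: [-0.2, -6.7, 3.8]
gripper_width: 0.267
grasp_force: 70.2
```

```bash
python3 -c "
from h import *
delta([.4961,.2568,.128],-1.9)
a=optics.read_camera('side')[180:400,60:340]; b=optics.read_camera('top')[130:280,110:310]
cv2.imwrite('pics/s3.png',np.hstack([cv2.resize(a,(382,300)),cv2.resize(b,(400,300))]))"
```

```text
t 6.7 pos [0.4931 0.1526 0.1291] xang -1.95 F [-0.2 -6.7  3.8] w 0.267 gf 70.2
offset [-0.0006 -0.1042  0.001 ] ang [ 0.002  -0.0002 -0.0012]
```

View pics/s3.png

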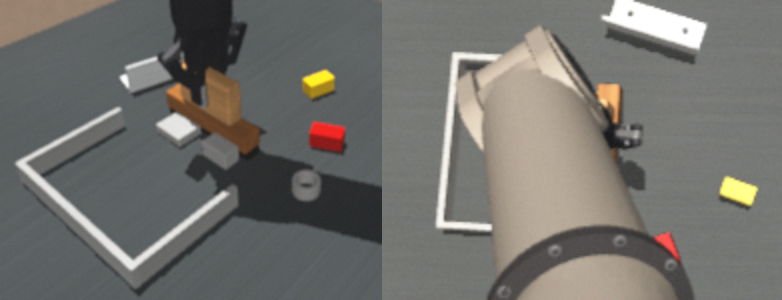

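Both offcuts, slab at (180,128) and slug at (220,150) in the left half, lie against the sweep and between the side walls. Pushing on.

>>> {"name": "drive_tool", "arguments": {
  "deltas": [
    {"gripper": 255, "offset": [0, -0.01, 0], "angular": [0, 0, 0]},
    {"gripper": 255, "offset": [0, -0.02, 0], "angular": [0, 0, 0]},
    {"gripper": 255, "offset": [0, -0.03, 0], "angular": [0, 0, 0]},
    {"gripper": 255, "offset": [0, -0.04, 0], "angular": [0, 0, 0]},
    {"gripper": 255, "offset": [0, -0.05, 0], "angular": [0, 0, 0]}
  ]
}}

```text
t: 7.3
eef_pos: [0.4948, 0.2011, 0.1291]
tool_rot: [0.002, 1.0, -0.018, -0.0]
contact_force: [-0.3, -7.9, 6.2]
gripper_width: 0.273
grasp_force: 70.5
```

>>> {"name": "drive_tool", "arguments": {
  "deltas": [
    {"gripper": 255, "offset": [0, -0.01, 0], "angular": [0, 0, 0]},
    {"gripper": 255, "offset": [0, -0.02, 0], "angular": [0, 0, 0]},
    {"gripper": 255, "offset": [0, -0.03, 0], "angular": [0, 0, 0]},
    {"gripper": 255, "offset": [0, -0.04, 0], "angular": [0, 0, 0]},
    {"gripper": 255, "offset": [0, -0.05, 0], "angular": [0, 0, 0]}
  ]
}}

```text
t: 7.8
eef_pos: [0.4966, 0.2506, 0.1291]
tool_rot: [0.002, 1.0, -0.018, -0.0]
contact_force: [-0.6, -9.0, 7.8]
gripper_width: 0.271
grasp_force: 70.6
```

```bash
python3 -c "
from h import *
delta([.4881,.106,.128],-1.9)
a=optics.read_camera('side')[180:400,60:340]
cv2.imwrite('pics/s4.png',cv2.resize(a,(764,600)))"
```

```text
t 7.8 pos [0.4966 0.2506 0.1291] xang -2.05 F [-0.6 -9.   7.8] w 0.271 gf 70.6
offset [-0.0033  0.1449  0.0017] ang [ 0.0051  0.0004 -0.0033]
```

View pics/s4.png

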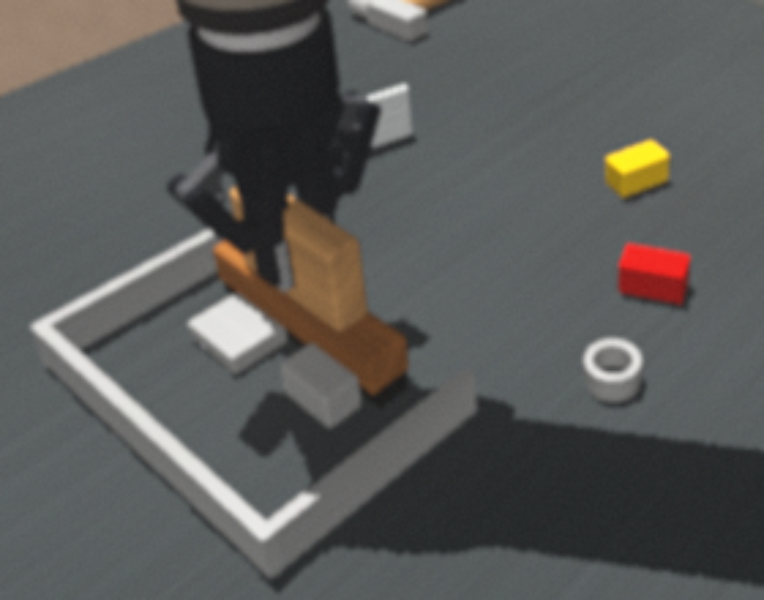

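Both offcuts are past the opening line: slab (235,330), slug (320,385), sweep face about 44 mm inside. Backing straight out.

>>> {"name": "drive_tool", "arguments": {
  "deltas": [
    {"gripper": 255, "offset": [0, 0.01, 0], "angular": [0, 0, 0]},
    {"gripper": 255, "offset": [0, 0.025, 0], "angular": [0, 0, 0]},
    {"gripper": 255, "offset": [0, 0.045, -0.005], "angular": [0, 0, 0]},
    {"gripper": 255, "offset": [0, 0.07, -0.01], "angular": [0, 0, 0]},
    {"gripper": 255, "offset": [0, 0.095, -0.01], "angular": [0, 0, 0]}
  ]
}}

```text
t: 8.35
eef_pos: [0.4927, 0.1558, 0.1391]
tool_rot: [-0.0, 1.0, -0.017, 0.0]
contact_force: [0.3, 0.4, -1.9]
gripper_width: 0.272
grasp_force: 69.3
```

>>> {"name": "drive_tool", "arguments": {
  "deltas": [
    {"gripper": 255, "offset": [0, 0.02, 0], "angular": [0, 0, 0]},
    {"gripper": 255, "offset": [0, 0.04, 0], "angular": [0, 0, 0]},
    {"gripper": 255, "offset": [0, 0.05, 0], "angular": [0, 0, 0]},
    {"gripper": 255, "offset": [0, 0.05, 0], "angular": [0, 0, 0]},
    {"gripper": 255, "offset": [0, 0.05, 0], "angular": [0, 0, 0]}
  ]
}}

```text
t: 8.85
eef_pos: [0.4914, 0.1083, 0.1389]
tool_rot: [-0.0, 1.0, -0.017, 0.0]
contact_force: [-0.0, 0.6, -3.1]
gripper_width: 0.273
grasp_force: 69.3
```

```bash
python3 -c "
from h import *
delta([.4884,.106,.126],-1.9)
a=optics.read_camera('side')[150:390,60:366]
cv2.imwrite('pics/s5.png',cv2.resize(a,(765,600)))"
```

```text
t 8.85 pos [0.4914 0.1083 0.1389] xang -1.92 F [-0.   0.6 -3.1] w 0.273 gf 69.3
offset [-0.0029  0.0024  0.0129] ang [-0.0009 -0.0003 -0.0004]
```

View pics/s5.png

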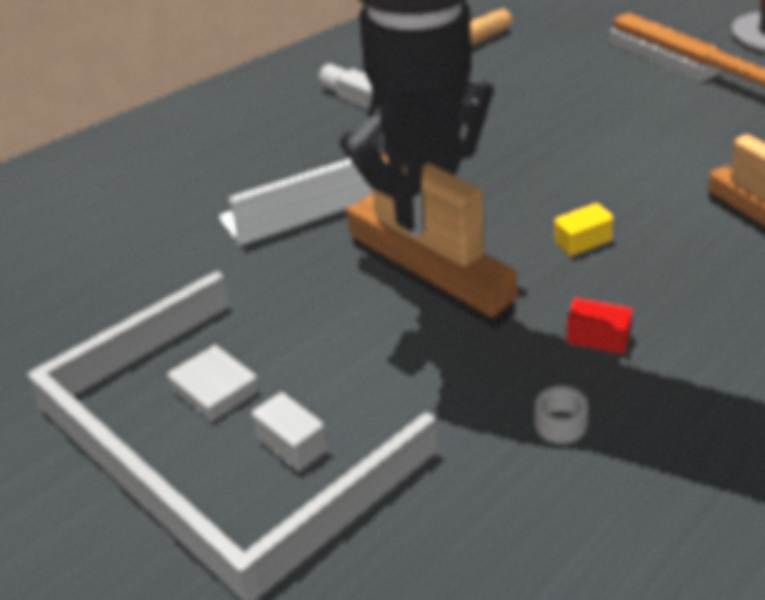

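Slab (212,380) and slug (288,430) lie clear inside the bay, and the sweep is free outside at (435,250). Lowering it gently.

>>> {"name": "drive_tool", "arguments": {
  "deltas": [
    {"gripper": 255, "offset": [0, 0, 0.004], "angular": [0, 0, 0]},
    {"gripper": 255, "offset": [0, 0, 0.008], "angular": [0, 0, 0]},
    {"gripper": 255, "offset": [0, 0, 0.01], "angular": [0, 0, 0]},
    {"gripper": 255, "offset": [0, 0, 0.011], "angular": [0, 0, 0]},
    {"gripper": 255, "offset": [0, 0, 0.011], "angular": [0, 0, 0]}
  ]
}}

```text
t: 9.4
eef_pos: [0.4912, 0.108, 0.1276]
tool_rot: [0.0, 1.0, -0.016, -0.0]
contact_force: [-0.0, 0.3, -2.6]
gripper_width: 0.271
grasp_force: 69.3
```

```bash
python3 -c "
from h import *
delta([.4914,.108,.126],-1.9)"
```

```text
t 9.4 pos [0.4912 0.108  0.1276] xang -1.89 F [-0.   0.3 -2.6] w 0.271 gf 69.3
offset [0.0002 0.     0.0016] ang [0.0002 0.0006 0.0002]
```

>>> {"name": "drive_tool", "arguments": {
  "deltas": [
    {"gripper": 255, "offset": [0, 0, 0.001], "angular": [0, 0, 0]},
    {"gripper": 255, "offset": [0, 0, 0.0017], "angular": [0, 0, 0]},
    {"gripper": 255, "offset": [0, 0, 0.0017], "angular": [0, 0, 0]},
    {"gripper": 255, "offset": [0, 0, 0.0017], "angular": [0, 0, 0]}
  ]
}}

```text
t: 9.8
eef_pos: [0.4914, 0.1079, 0.1263]
tool_rot: [-0.0, 1.0, -0.017, 0.0]
contact_force: [0.8, -0.2, -2.5]
gripper_width: 0.27
grasp_force: 69.6
```

>>> {"name": "drive_tool", "arguments": {
  "deltas": [
    {"gripper": 140, "offset": [0, 0, 0], "angular": [0, 0, 0]},
    {"gripper": 100, "offset": [0, 0, 0], "angular": [0, 0, 0]},
    {"gripper": 0, "offset": [0, 0, 0], "angular": [0, 0, 0]},
    {"gripper": 0, "offset": [0, 0, 0], "angular": [0, 0, 0]},
    {"gripper": 0, "offset": [0, 0, 0], "angular": [0, 0, 0]}
  ]
}}

```text
t: 10.3
eef_pos: [0.4915, 0.108, 0.1263]
tool_rot: [-0.0, 1.0, -0.017, 0.0]
contact_force: [-0.3, -0.3, -0.1]
gripper_width: 0.997
grasp_force: 0.0
```

>>> {"name": "drive_tool", "arguments": {
  "deltas": [
    {"gripper": 0, "offset": [0, 0, 0], "angular": [0, 0, 0]},
    {"gripper": 0, "offset": [0, 0, 0], "angular": [0, 0, 0]},
    {"gripper": 0, "offset": [0, 0, 0], "angular": [0, 0, 0]},
    {"gripper": 0, "offset": [0, 0, 0], "angular": [0, 0, 0]}
  ]
}}

```text
t: 10.7
eef_pos: [0.4914, 0.1079, 0.1262]
tool_rot: [0.0, 1.0, -0.017, 0.0]
contact_force: [0.2, -0.6, -0.9]
gripper_width: 1.005
grasp_force: 0.0
```

Released; rise straight up.

>>> {"name": "drive_tool", "arguments": {
  "deltas": [
    {"gripper": 0, "offset": [0, 0, -0.01], "angular": [0, 0, 0]},
    {"gripper": 0, "offset": [0, 0, -0.03], "angular": [0, 0, 0]},
    {"gripper": 0, "offset": [0, 0, -0.06], "angular": [0, 0, 0]},
    {"gripper": 0, "offset": [0, 0, -0.1], "angular": [0, 0, 0]},
    {"gripper": 0, "offset": [0, 0, -0.14], "angular": [0, 0, 0]}
  ]
}}

```text
t: 11.2
eef_pos: [0.4909, 0.1079, 0.2681]
tool_rot: [-0.0, 1.0, -0.016, -0.0]
contact_force: [0.5, 0.7, 0.3]
gripper_width: 1.002
grasp_force: 0.0
```

>>> {"name": "drive_tool", "arguments": {
  "deltas": [
    {"gripper": 0, "offset": [0, 0, -0.02], "angular": [0, 0, 0]},
    {"gripper": 0, "offset": [0, 0, -0.03], "angular": [0, 0, 0]},
    {"gripper": 0, "offset": [0, 0, -0.03], "angular": [0, 0, 0]},
    {"gripper": 0, "offset": [0, 0, -0.03], "angular": [0, 0, 0]}
  ]
}}

```text
t: 11.6
eef_pos: [0.4908, 0.1077, 0.2952]
tool_rot: [0.0, 1.0, -0.017, -0.001]
contact_force: [-0.2, 0.9, 0.0]
gripper_width: 1.001
grasp_force: 0.0
```

```bash
python3 -c "
from h import *
delta([.4914,.108,.296],-1.9)
a=optics.read_camera('side')[150:390,60:366]
cv2.imwrite('pics/s6.png',cv2.resize(a,(765,600)))"
```

```text
t 11.6 pos [0.4908 0.1077 0.2952] xang -1.91 F [-0.2  0.9  0. ] w 1.001 gf 0.0
offset [ 0.0006 -0.0004 -0.0008] ang [ 0.0007  0.0019 -0.0002]
```

View pics/s6.png

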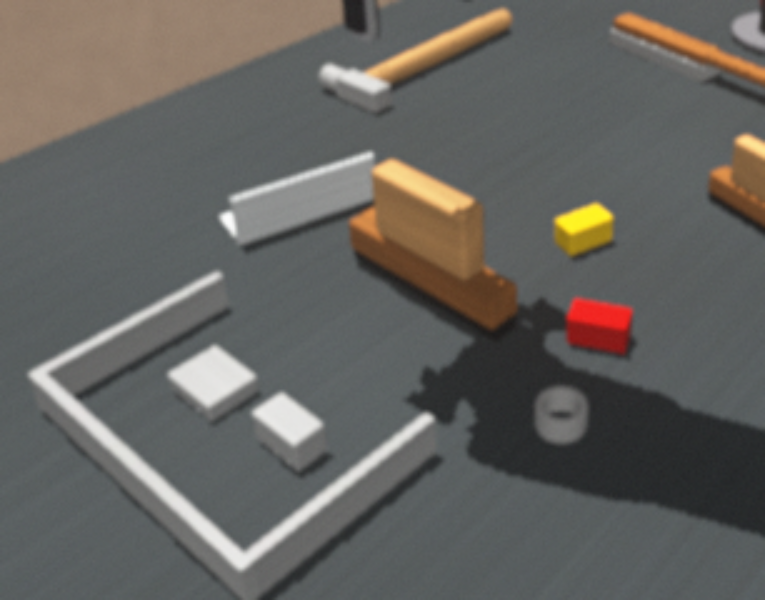

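The sweep stands upright and free at (430,245), and both offcuts are inside the bay at (212,380) and (288,430). Handing in.

```bash
python3 -c "
from station import bot
print(bot.hand_in())"
```

```text
the job is handed in; nothing more can be done
None
```

The job is handed in at about 11.7 s: in the last picture both steel offcuts lie fully inside the scrap bay, and the sweep stands upright and released just outside it; the hand-in returned no verdict.

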